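# Clamp a wooden block in a bench jig with the cam lever

### The arm

A 6-joint arm with a two-finger parallel gripper is mounted at the origin on the work surface. World frame = base frame: x ahead of the robot, y to its left, z up, the work surface at z = 0. Lengths are in m, angles in degrees, forces in N, time in s.
With the tool pointing down it reaches from about 0.4 to 0.825 m from the base axis. Payload 7 kg.
Tool frame: the origin (TCP) lies between the finger pads; the fingertips stand 11 mm ahead of it and the grasp point (between the pads) lies 8 mm behind it; z points along the fingers, y is the direction in which the jaws open and shut (so a half turn about z gives the same grasp; the last joint's range is limited). The gripper opens to 88 mm and grips with 3 to 60 N. Pads are 19 mm wide; open, the fingers measure 130 mm over their backs; the gripper's body (78 mm by 193 mm) begins 47 mm behind the grasp point.
Start: joints at [-51.962, 20.546, 0.682, 0, -70.136, -16.507], TCP at [0.248, -0.628, 0.238] pointing down, gripper open.
Joint ranges: [-176.03, 176.03], [-82.01, 121.73], [-58.28, 71.71], [-173.87, 95.51], [-174.79, -0.11], [-173.66, 173.66]. Speed limits (degrees/s): [136.94, 136.94, 172.46, 180, 180, 180].

### API

Orientations are given as [roll, pitch, yaw] about the fixed x, y, z axes, in that order (R = Rz(yaw) Ry(pitch) Rx(roll)).
In Python, from plant import r gives the robot as it stands.
- The arm moves only by the shell command python3 -m inch 'ROWS' [OPENING] [FORCE]. ROWS is JSON, a list of rows, each an object of numbers: "x", "y", "z": the shift along the tool's x, y, z as a fraction of full scale; "yaw": the turn about the tool's z as a fraction of full scale. In form: [{"x": .., "y": .., "z": .., "yaw": ..}, ...]. A call has 1 to 5 rows; each row shifts and turns the pose as measured when the row begins, along the tool's axes as they then stand; what a row does not reach is not made up. Full scale, the value 1, is 0.025 m for a shift and 4 degrees for a turn. A row lasts 1/12 s, in which the tool goes at most 41.7 mm and 7.16 degrees, less where a joint would pass 70% of its speed; a pose out of reach is approached as far as the arm can. A call with a number of a shift or a turn outside -1 to 1 is refused whole. A call with a gripper value outside its range is refused whole. OPENING is the opening, from -1 (shut) to 1 (fully open), set as the call begins (- or left out, the last holds). The fingers move at their own pace and stop on an object; FORCE is the grip in N (left out, the last holds). Time passes only in rows, so rows that do not move let the fingers close. It gives the time, the measured TCP pose, the force and the opening at its end, in the units of the state.
- r.get_state(): the state, without advancing time (a new reading comes with each control period).
- r.capture(name): name is "scene" or "top"; returns (picture, depth): 400x640x3 uint8, red, green, blue; 400x640 float32, m along the optical axis (not along the pixel's ray), 0 where there is no reading.
- r.camera_info(name): a dict with "mtx" (3x3 intrinsics, pixels), "pose" (4x4, takes a point from camera to world coordinates). Camera axes: x right, y down, z forward; pixel columns grow to the right and rows downward; lengths in m; the calibration is good to about 2 mm. A picture is of the moment at which its call begins. camera_info takes no time and is no camera call.
- r.close_job(): hands the job in, once; it reports no verdict.
The state is a dict: "time_s": time; "joints": joint angles; "qd": joint speeds; "joint_torque": joint torques, N m; "tcp_pos": TCP position; "eef_rot": TCP orientation; "contact_force": force on the tool from outside, world axes, zero at the start; "moment": the same for the moment, N m; "gripper_width": finger opening in m.
Only numpy, scipy, OpenCV 4.12 (cv2) and the standard library are available. Lean on these libraries where they do the work, as an engineer would, in place of code of your own. Each camera call takes 0.05 s, during which the arm holds its last target. There are 200 camera calls.

### The job

With a fingertip, push the wooden block along the jig until it butts against the end stop, and only then push the cam lever all the way round, as far as it turns, so that the cam presses the block flat against the fence and holds it. Pick nothing up: the block stays down flat on the jig board throughout, and the jar, mug and hammer stay where they are.

Things in the scene. Friction and masses are not known exactly. Their poses are not given: they have to be found in the camera images.
- jig: The fixed clamping jig: a white laminate board, top at z = 18 mm, from x = -110 to 90 and y = -135 to 115 mm in its own frame (origin at table height; x points away from the robot, y left, turned by the jig's yaw). The block lies on it, with the fence beyond it (+x), the end stop at its left (+y), and the cam lever on the robot's side.
- corner (a point): Inner corner of fence and end stop, on the board's top (jig x = 60, y = 90, z = 18 mm), with the jig's axes. Both are dark wood strips 30 mm high (tops at z = 48 mm). The fence's face runs from the corner 110 mm along jig -y (and 25 mm on, past the stop); the stop's face runs from it 60 mm along jig -x. A clamped block's centre lies 30 mm in -x and 45 mm in -y of it.
- block_center (a point): Centre of the loose wooden block, 60 (x) by 90 (y) by 45 mm high, about 0.16 kg, flat on the board (centre at z = 40.5 mm), axes its own. It starts 25 to 60 mm short of the end stop and 3 to 6 mm off the fence, nearly square to the jig. Slide it to the stop by pushing its end face on the jig's -y side.
- cam_lever (a joint): Lever angle about its upright pivot, rad, growing counter-clockwise from above. 0: open, handle towards the robot (160 degrees ccw from jig +x). 1.92: hard end, handle along jig -y, cam pressing the block: fully home. Starts at 0 to 0.35. Friction 0.08 N m; stays where left. Near the end the cam pushes the block to the fence, then goes over centre and locks; a few newtons at the handle.
- pivot (a point): The lever's pivot axis, at z = 40 mm, jig x = -37, y = 45 mm. A steel eccentric disc, radius 26 mm, centre 12 mm off the axis, turns about it between z = 20 and 40 mm.
- lever_mid (a point): Point on the centre line of the handle bar, 85 mm from the pivot, a good place to push. Its x axis points out along the handle, its y axis the way the lever must move. The bar is 16 mm wide and 16 mm high (z = 32 to 48 mm), straight, ending in a black ball of radius 14 mm, 114 mm from the pivot. Under the bar it is free down to the board (z = 18 mm).
- jar: Closed glass jar of nails, 62 mm in diameter, 78 mm high; origin at the centre of its underside. Leave it alone.
- mug: White mug, 80 mm in diameter, 85 mm high; origin at the centre of its underside. Leave it alone.
- hammer: Hammer lying on the bench to the right of the jig, along its own x. Leave it alone.
Not all that is in view belongs to the job. Of the things shaped like the part that bears block_center, the wooden one is meant.

How it is judged (in metres and radians):
On the way, in this order (a step that is already met when the one before it is completed fails the run):
1. the block butts against the end stop (within 4 mm) while the lever is still open (below 0.7 rad) (y of block_center in the frame of jig above 0.041 m and value of joint cam_lever below 0.7 rad), for 0.2 s.
2. the cam lever is pushed fully home (above 1.80 rad) (value of joint cam_lever above 1.8 rad), for 0.2 s.
At the end, for the whole second after the job is handed in: The lever is fully home (joint above 1.80 of 1.92 rad) and the block lies clamped and at rest in the corner: within 4 mm of the end stop, within 2 mm of the fence, square to it within 0.04 rad, down on the board (value of joint cam_lever above 1.8 rad and y of block_center in the frame of jig between 0.041 and 0.048 m and x of block_center in the frame of jig between 0.028 and 0.0325 m and z of block_center in the frame of jig below 0.0445 m and angle between the x axis of block_center and the x axis of jig, either way round below 0.04 rad); the robot touches nothing.
It fails at once if the block is lifted off the board (8 mm) or tipped (0.2 rad) (z of block_center in the frame of jig above 0.0485 m or angle between block_center's own z axis and vertical above 0.2 rad).
It fails at once if the jar is moved more than 20 mm (distance of jar from where it was at the start of the episode above 0.02 m).
It fails at once if the mug is moved more than 20 mm (distance of mug from where it was at the start of the episode above 0.02 m).
It fails at once if the hammer is moved more than 20 mm (distance of hammer from where it was at the start of the episode above 0.02 m).
It also fails if it takes over 58 s, if anything falls off the work surface, if the arm or the gripper's body presses on something with over 40 N, if the wrist force passes 120 N, or if a joint passes its speed limit or range.

## Working session

There is one attempt and no reset: what is moved stays moved. The work goes in short steps, Python scripts to look and compute and a shell command to move; the robot and the scene stay as the last step left them, time stands still between calls to the robot, and variables do not carry over. Pictures are saved under pics/ and viewed, about 8 in all and at most 12, crops included, and the job is handed in when it is done.

```bash
ls; mkdir -p pics; python3 - <<'E'
from plant import r
import cv2,numpy as np
for n in("scene","top"):
    p,d=r.capture(n); cv2.imwrite(f"pics/{n}0.png",p[...,::-1]); np.savez(f"{n}0.npz",p=p,d=d)
    i=r.camera_info(n); print(n,np.round(i["mtx"],1).tolist(),np.round(i["pose"],4).tolist())
s=r.get_state();print(s)
E
```

```text
pics
scene [[490.9, 0.0, 319.0], [0.0, 490.9, 201.5], [0.0, 0.0, 1.0]] [[0.6195, 0.3858, -0.6837, 1.2375], [0.7849, -0.3221, 0.5294, -0.4526], [-0.0159, -0.8645, -0.5023, 0.556], [0.0, 0.0, 0.0, 1.0]]
top [[454.8, 0.0, 315.1], [0.0, 454.8, 203.6], [0.0, 0.0, 1.0]] [[-0.0194, -0.994, 0.1078, 0.5063], [-0.9997, 0.0176, -0.0177, 0.0539], [0.0157, -0.1081, -0.994, 1.1049], [0.0, 0.0, 0.0, 1.0]]
{'time_s': 0.1, 'joints': array([-5.19640212e+01,  2.05897205e+01,  6.38286606e-01, -1.53357954e-02,
       -7.01372265e+01, -1.65055943e+01]), 'qd': array([-0.03061682, -0.02465672,  0.08906455, -0.05007284, -0.04435966,
        0.13991706]), 'joint_torque': array([-1.52336746e-03, -5.84163880e+01,  2.93749166e+01,  7.01550096e+00,
        1.01061471e-02, -5.53364100e-05]), 'tcp_pos': array([ 0.24750993, -0.62752328,  0.23669136]), 'eef_rot': array([ 1.79910897e+02, -1.13680379e-02, -1.58474828e+02]), 'contact_force': array([ 0.37291369, -0.20991145, -1.11279558]), 'moment': array([-0.00990644, -0.0107782 ,  0.04451763]), 'gripper_width': 0.087471203810074}
```

View pics/top0.png

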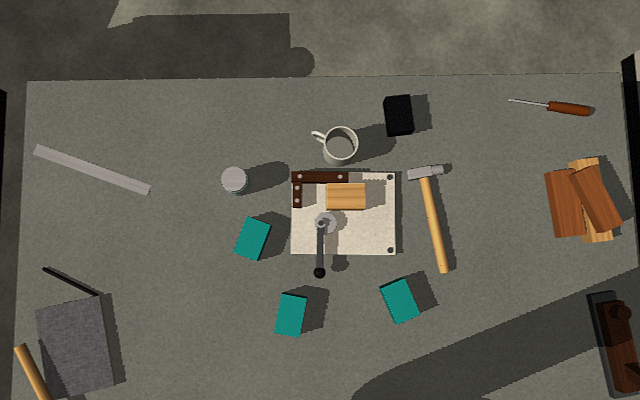

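View pics/scene0.png

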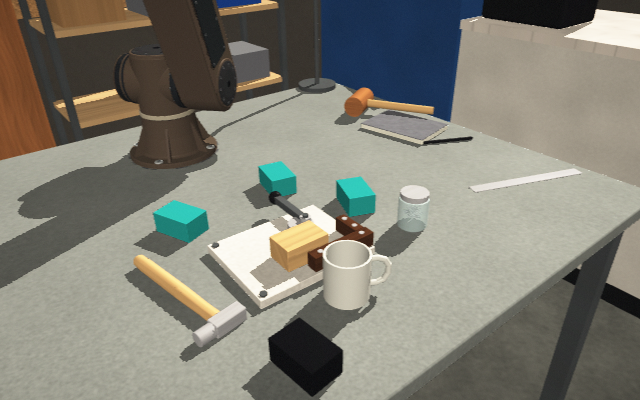

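The top view shows the jig at columns 291-395, rows 170-255. The block-shaped candidates are:
- wooden block on the jig at (346,196)
- teal blocks at (252,238), (291,314) and (400,300)
- black block at (398,115)
- wood offcuts at (580,200)

I choose the wooden one on the jig. The stop is at (297,195), the fence at (320,177), the lever's pivot at about (325,222) and its ball at (319,272). Next I measure these.

```bash
cat > h.py <<'E'
from plant import r
import cv2,numpy as np
def pts(n,d):
    i=r.camera_info(n);K,P=i["mtx"],i["pose"]
    v,u=np.mgrid[:400,:640]
    c=np.stack([(u-K[0,2])/K[0,0]*d,(v-K[1,2])/K[1,1]*d,d],-1)
    return c@P[:3,:3].T+P[:3,3]
def ray(n,u,v,z):
    i=r.camera_info(n);K,P=i["mtx"],i["pose"]
    w=P[:3,:3]@np.array([(u-K[0,2])/K[0,0],(v-K[1,2])/K[1,1],1]);o=P[:3,3]
    return (o+w*(z-o[2])/w[2])[:2]
def rect(n,m,z):
    c=max(cv2.findContours(m.astype(np.uint8),0,2)[0],key=cv2.contourArea)[:,0]
    q=np.array([ray(n,u,v,z) for u,v in c])*1000
    return cv2.minAreaRect(q.astype(np.float32))
def masks(p,X):
    h=cv2.cvtColor(p,cv2.COLOR_RGB2HSV).astype(int);z=X[...,2]
    roi=(np.abs(X[...,0]-.53)<.17)&(np.abs(X[...,1]-.0)<.17)
    return h,z,roi
def block(p,X):
    h,z,roi=masks(p,X)
    return roi&(h[...,0]>10)&(h[...,0]<28)&(h[...,1]>70)&(h[...,2]>110)&(z>.045)&(z<.08)
E
python3 - <<'E'
from h import *
for n in("top","scene"):
    f=np.load(n+"0.npz");p,d=f["p"],f["d"];X=pts(n,d)
    h,z,roi=masks(p,X)
    B=block(p,X)&(z>.057)
    print(n,"block",B.sum(),np.median(z[B]),X[B].mean(0),rect(n,B,.063))
    W=roi&(h[...,1]<60)&(h[...,2]>140)&(z>.008)&(z<.028)
    print("board",W.sum(),np.median(z[W]))
    if n=="top":
        W=cv2.morphologyEx(W.astype(np.uint8),3,np.ones((3,3)))
        c=np.concatenate([k for k in cv2.findContours(W,0,2)[0] if cv2.contourArea(k)>100])[:,0]
        q=np.array([ray(n,u,v,.018) for u,v in c])*1000
        R=cv2.minAreaRect(q.astype(np.float32));print(R,cv2.boxPoints(R))
    D=roi&(h[...,2]<110)&(h[...,0]<20)&(h[...,1]>100)&(z>.035)&(z<.06)
    print("dark",D.sum(),np.median(z[D]),X[D].mean(0)); 
    L=roi&(h[...,2]<120)&(h[...,1]<90)&(z>.03)&(z<.065)
    k,l,s,ce=cv2.connectedComponentsWithStats(L.astype(np.uint8))
    for j in range(1,k):
        if s[j,4]>25: print("L",s[j],ce[j],X[l==j].mean(0), np.ptp(X[l==j],0))
p=cv2.imread("pics/top0.png")[150:290,260:430];cv2.imwrite("pics/c0.png",cv2.resize(p,None,fx=4.5,fy=4.1,interpolation=2))
E
```

```text
top block 1010 0.06291270315399189 [ 0.63682621 -0.03644118  0.06289413] ((636.9169921875, -36.59793472290039), (88.46280670166016, 58.28069305419922), 88.97567749023438)
board 4463 0.017932573105515104
((601.4412841796875, -31.93383026123047), (248.489501953125, 198.17532348632812), 88.60773468017578) [[ 499.36407  -153.73434 ]
 [ 697.4809   -158.54945 ]
 [ 703.5185     89.866684]
 [ 505.40167    94.68179 ]]
dark 776 0.04756943894257726 [0.67232565 0.03421278 0.04737773]
L [314 217  18  61 451] [320.79379157 246.53658537] [0.52094526 0.02379769 0.04717635] [0.13906503 0.04224323 0.02296369]
scene block 1065 0.06285741143632761 [ 0.63923875 -0.03824298  0.06260541] ((639.2144775390625, -37.68941879272461), (93.53130340576172, 67.0706787109375), 88.6804428100586)
board 4910 0.01795070896349993
dark 628 0.04733637605133151 [0.67377273 0.03697034 0.04553108]
L [268 191  40  31 402] [285.60447761 205.22139303] [0.51063668 0.02307224 0.04607034] [0.12755593 0.02610356 0.02452602]
```

View pics/c0.png

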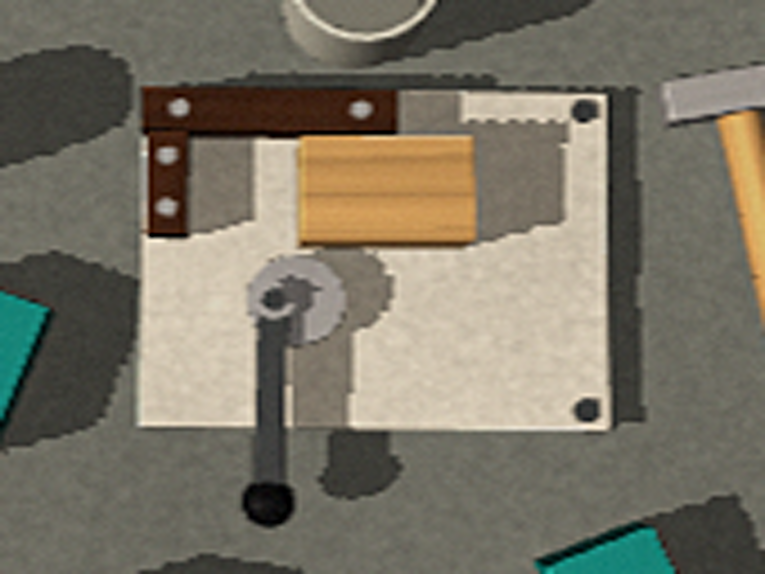

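The crop confirms it. The wooden block is at crop (387,190) with its left end about 59 mm short of the stop. The lever points at the robot, with the disc at (297,298) and the ball at (268,503).

Measured values, heights agreeing with the text:

| Item | Value |
|---|---|
| Jig origin | ≈ (0.612, -0.022) |
| Jig yaw | ≈ -1.4° |
| Block | ≈ (0.637, -0.037), top 62.9 mm |
| Pivot | ≈ (0.576, 0.024) |

I'll shut the fingers and turn the tool to yaw -91.4°, so tool x is jig -y. Then I'll travel high.

```bash
for i in 1 2 3; do python3 -m inch '[{"yaw":-1},{"yaw":-1},{"yaw":-1},{"yaw":-1},{"yaw":-1}]' -1 20|tail -3; done
```

```text
validation failed for argument at $[0]...
validation failed for argument at $[0]...
validation failed for argument at $[0]...
```

```bash
for i in 1 2 3; do python3 -m inch '[{"x":0,"y":0,"z":0,"yaw":-1},{"x":0,"y":0,"z":0,"yaw":-1},{"x":0,"y":0,"z":0,"yaw":-1},{"x":0,"y":0,"z":0,"yaw":-1},{"x":0,"y":0,"z":0,"yaw":-1}]' -1 20|tail -3; done
```

```text
eef_rot: [179.6, 0.1, -137.8]
contact_force: [0.6, -0.2, -0.1]
gripper_width: 0.0599
eef_rot: [179.4, 0.4, -116.8]
contact_force: [-0.5, 0.0, -0.3]
gripper_width: 0.0261
eef_rot: [179.5, 0.8, -95.7]
contact_force: [-0.2, 0.4, -0.2]
gripper_width: 0.0008
```

```bash
python3 -m inch '[{"x":0,"y":0,"z":0,"yaw":-1},{"x":-1,"y":-0.75,"z":0,"yaw":0},{"x":-1,"y":-0.75,"z":0,"yaw":0},{"x":-1,"y":-0.75,"z":0,"yaw":0},{"x":-1,"y":-0.75,"z":0,"yaw":0}]'
for i in 1 2; do python3 -m inch '[{"x":-1,"y":-0.75,"z":0,"yaw":0},{"x":-1,"y":-0.75,"z":0,"yaw":0},{"x":-1,"y":-0.75,"z":0,"yaw":0},{"x":-1,"y":-0.75,"z":0,"yaw":0},{"x":-1,"y":-0.75,"z":0,"yaw":0}]' | grep -E "tcp|rot"; done
```

```text
time_s: 1.77
tcp_pos: [0.3207, -0.5251, 0.2243]
eef_rot: [179.2, 1.1, -91.7]
contact_force: [0.4, 1.1, 0.7]
gripper_width: 0.0011
tcp_pos: [0.4206, -0.3957, 0.2236]
eef_rot: [179.1, 1.3, -91.8]
tcp_pos: [0.521, -0.266, 0.2238]
eef_rot: [178.9, 1.4, -91.8]
```

```bash
python3 -m inch '[{"x":-1,"y":-0.75,"z":0,"yaw":0},{"x":-1,"y":-0.75,"z":0,"yaw":0},{"x":-1,"y":-0.75,"z":0,"yaw":0},{"x":-1,"y":-0.75,"z":0,"yaw":0},{"x":-1,"y":-0.75,"z":0,"yaw":0}]' | grep -E "tcp|rot"; python3 -m inch '[{"x":-0.6,"y":-0.5,"z":0.3,"yaw":0},{"x":0,"y":0,"z":0.8,"yaw":0},{"x":0,"y":0,"z":0.8,"yaw":0},{"x":0,"y":0,"z":0.8,"yaw":0},{"x":0,"y":0,"z":0.8,"yaw":0}]' | grep -E "tcp|rot|force"
```

```text
tcp_pos: [0.6214, -0.1362, 0.2237]
eef_rot: [178.8, 1.4, -91.8]
tcp_pos: [0.6396, -0.1119, 0.1346]
eef_rot: [179.2, 1.4, -91.4]
contact_force: [0.5, -0.2, 0.9]
```

```bash
python3 -m inch '[{"x":0,"y":0,"z":0.8,"yaw":0},{"x":0,"y":0,"z":0.8,"yaw":0},{"x":0,"y":0,"z":0.8,"yaw":0},{"x":0,"y":0,"z":0.8,"yaw":0},{"x":0,"y":0,"z":0.3,"yaw":0}]' | grep -E "tcp|rot|force"; python3 -m inch '[{"x":-0.3,"y":0,"z":0,"yaw":0},{"x":-0.3,"y":0,"z":0,"yaw":0},{"x":-0.3,"y":0,"z":0,"yaw":0}]'| grep -E "tcp|rot|force"
python3 - <<'E'
from h import *
p,d=r.capture("scene");cv2.imwrite("pics/s1.png",cv2.resize(p[130:330,180:420,::-1],None,fx=3,fy=3))
E
```

```text
tcp_pos: [0.6338, -0.1099, 0.0367]
eef_rot: [178.7, 1.4, -91.4]
contact_force: [-0.3, 0.1, 0.1]
tcp_pos: [0.6323, -0.0877, 0.0346]
eef_rot: [178.3, 1.4, -91.6]
contact_force: [-0.2, -0.1, -0.3]
```

View pics/s1.png

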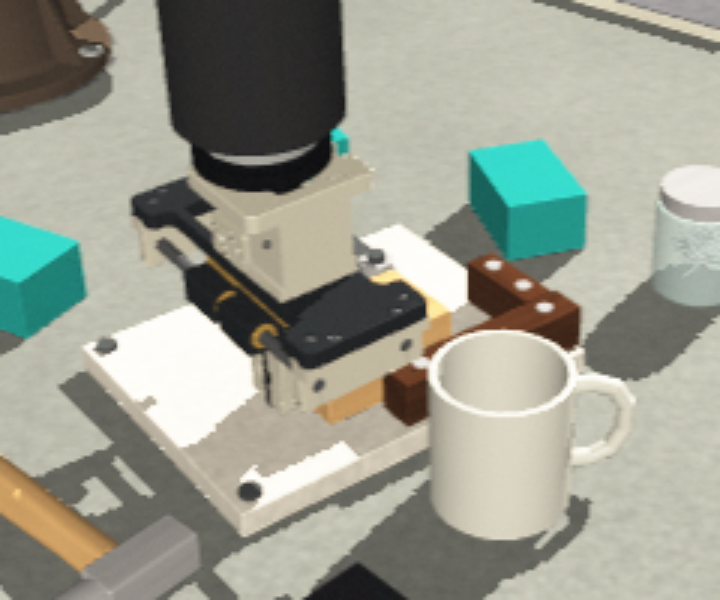

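The image shows the shut fingertips at the block's -y end, crop (290,390). The gripper body is above the block and close to the mug's rim height, so I raise about 10 mm before pushing.

```bash
python3 -m inch '[{"x":0,"y":-0.1,"z":-0.5,"yaw":0},{"x":-0.3,"y":-0.1,"z":-0.05,"yaw":0},{"x":-0.3,"y":0,"z":-0.05,"yaw":0},{"x":-0.3,"y":0,"z":-0.05,"yaw":0}]'| grep -E "tcp|rot|force"
python3 -m inch '[{"x":-0.3,"y":0,"z":-0.05,"yaw":0},{"x":-0.2,"y":0,"z":-0.03,"yaw":0}]'| grep -E "tcp|rot|force"
python3 - <<'E'
from h import *
p,d=r.capture("top");X=pts("top",d)
cv2.imwrite("pics/t1.png",cv2.resize(p[150:290,260:430,::-1],None,fx=4,fy=4))
E
```

```text
tcp_pos: [0.6409, -0.0614, 0.056]
eef_rot: [178.7, 1.4, -91.4]
contact_force: [-0.8, -1.1, -0.9]
tcp_pos: [0.6416, -0.0466, 0.0593]
eef_rot: [178.8, 1.5, -91.4]
contact_force: [-0.2, -1.0, 0.2]
```

View pics/t1.png

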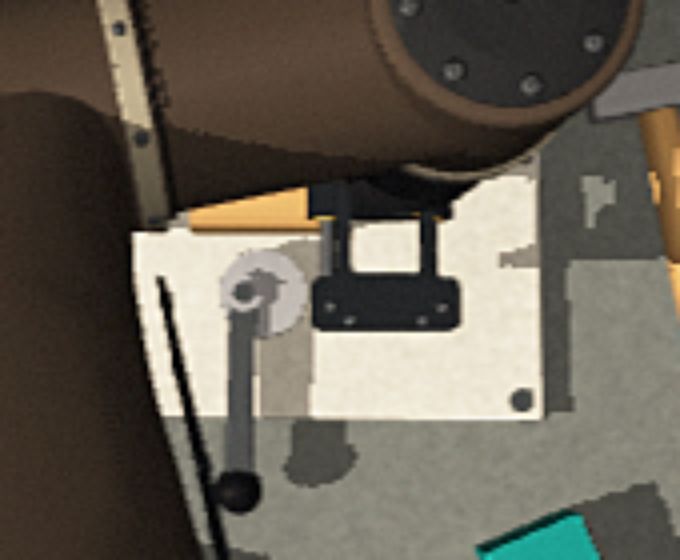

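The block has advanced about 43 mm: its left edge is at crop (190,215) and the stop is about 12-14 mm on. It still looks square, and the lever is untouched. I'll go on slowly, watching the force.

```bash
python3 -m inch '[{"x":-0.1,"y":0,"z":0.2,"yaw":0},{"x":-0.2,"y":0,"z":0.1,"yaw":0}]'| grep -E "tcp|rot|force"
python3 -m inch '[{"x":-0.15,"y":0,"z":0,"yaw":0}]'| grep -E "tcp|force"
python3 -m inch '[{"x":-0.15,"y":0,"z":0,"yaw":0}]'| grep -E "tcp|force"
```

```text
tcp_pos: [0.6422, -0.0375, 0.0526]
eef_rot: [178.9, 1.5, -91.3]
contact_force: [-0.2, -1.7, 0.6]
tcp_pos: [0.642, -0.0335, 0.052]
contact_force: [1.2, -1.7, 0.1]
tcp_pos: [0.6415, -0.0328, 0.0521]
contact_force: [0.7, -35.9, 4.0]
```

The force jumped to 36 N at TCP y = -0.033, as predicted for the stop. I back off, lift and cross to the lever's far (+y) side.

```bash
python3 -m inch '[{"x":0.15,"y":0,"z":0,"yaw":0},{"x":0.5,"y":0,"z":0,"yaw":0},{"x":0.5,"y":0,"z":-0.3,"yaw":0},{"x":0,"y":0,"z":-0.8,"yaw":0},{"x":0,"y":0,"z":-0.8,"yaw":0}]'| grep -E "tcp|rot|force"
python3 -m inch '[{"x":0,"y":0.8,"z":-0.7,"yaw":0},{"x":0,"y":1,"z":0,"yaw":0},{"x":0,"y":1,"z":0,"yaw":0},{"x":0,"y":1,"z":0,"yaw":0},{"x":0,"y":1,"z":0,"yaw":0}]'| grep -E "tcp|rot|force"
python3 -m inch '[{"x":-0.8,"y":0.3,"z":0,"yaw":0},{"x":-0.8,"y":0,"z":0,"yaw":0},{"x":-0.8,"y":0,"z":0,"yaw":0},{"x":-0.8,"y":0,"z":0,"yaw":0},{"x":-0.8,"y":0,"z":0,"yaw":0}]'| grep -E "tcp|rot|force"
python3 - <<'E'
from h import *
for n in ("top","scene"):
    p,d=r.capture(n);X=pts(n,d);B=block(p,X)&(X[...,2]>.057)
    print(n,B.sum(),X[B].mean(0),rect(n,B,.063)); cv2.imwrite(f"pics/{n}2.png",cv2.resize(p[130:330,200:440,::-1],None,fx=3,fy=3))
print(r.get_state()["time_s"])
E
```

```text
tcp_pos: [0.6378, -0.0667, 0.0945]
eef_rot: [178.0, 1.1, -91.4]
contact_force: [0.8, 0.1, -0.4]
tcp_pos: [0.5215, -0.0682, 0.1217]
eef_rot: [178.6, 1.2, -91.6]
contact_force: [0.1, 1.0, -0.5]
tcp_pos: [0.5106, 0.029, 0.1277]
eef_rot: [178.7, 1.4, -92.1]
contact_force: [0.6, -0.5, -0.2]
top 739 [0.64972743 0.02242944 0.06278773] ((642.5811157226562, 21.13192367553711), (88.0768051147461, 58.21064376831055), 89.02986145019531)
scene 987 [0.64449295 0.01896087 0.06254751] ((644.9996948242188, 19.632400512695312), (93.82076263427734, 67.7394027709961), 88.37998962402344)
6.3833
```

View pics/scene2.png

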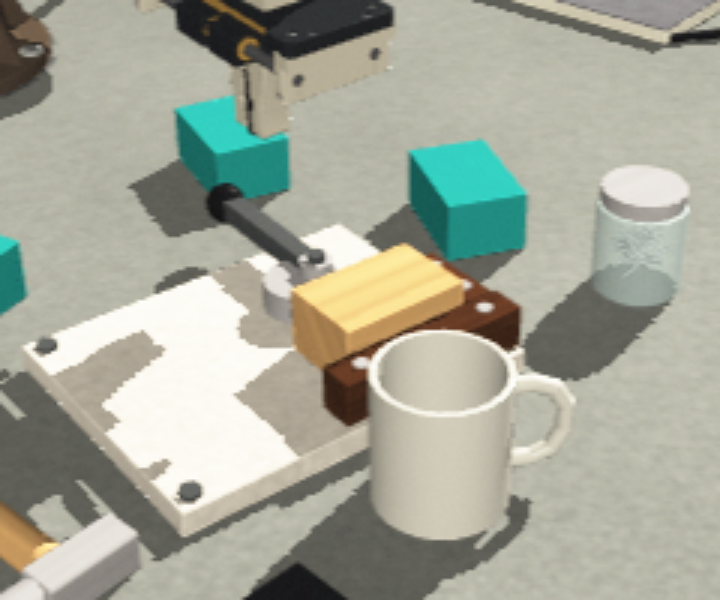

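The block is butted on the stop: both views put its centre at jig y of about 43-44 mm, and the lever is still open with the handle running from crop (315,258) to (222,200). Next I descend on the handle's far side at about x = 0.502, y = 0.060.

```bash
python3 -m inch '[{"x":-0.6,"y":0.2,"z":0,"yaw":0},{"x":-0.6,"y":0.1,"z":0,"yaw":0},{"x":0,"y":0,"z":0.8,"yaw":0},{"x":0,"y":0,"z":0.8,"yaw":0},{"x":0,"y":0,"z":0.8,"yaw":0}]'| grep -E "tcp|rot|force"
python3 -m inch '[{"x":0,"y":0,"z":0,"yaw":0}]'| grep -E "tcp|rot|force"
```

```text
tcp_pos: [0.5077, 0.0627, 0.0737]
eef_rot: [179.3, 1.8, -91.9]
contact_force: [0.8, 0.1, -0.7]
tcp_pos: [0.5057, 0.0613, 0.0709]
eef_rot: [179.1, 1.7, -92.0]
contact_force: [-0.6, -0.3, 0.0]
```

```bash
python3 -m inch '[{"x":0,"y":0.1,"z":0.6,"yaw":0},{"x":0,"y":0,"z":0.6,"yaw":0},{"x":0,"y":0,"z":0,"yaw":0},{"x":0.3,"y":0,"z":0,"yaw":0},{"x":0.3,"y":0,"z":0,"yaw":0}]'| grep -E "tcp|rot|force"
python3 -m inch '[{"x":0.24,"y":0,"z":0,"yaw":-0.2}]'| grep -E "tcp|rot|force"
```

```text
tcp_pos: [0.5043, 0.0449, 0.0434]
eef_rot: [179.2, 1.8, -92.0]
contact_force: [-0.8, 1.6, -0.8]
tcp_pos: [0.5044, 0.0381, 0.0443]
eef_rot: [179.2, 1.8, -91.3]
contact_force: [-1.5, 2.5, -0.3]
```

```bash
for i in 1 2; do python3 -m inch '[{"x":0.22,"y":0.05,"z":0.06,"yaw":-1},{"x":0.22,"y":0.05,"z":0.04,"yaw":-1},{"x":0.22,"y":0.05,"z":0.04,"yaw":-1},{"x":0.22,"y":0.05,"z":0.03,"yaw":-1}]'| grep -E "tcp|rot|force"; done
python3 - <<'E'
from h import *
p,d=r.capture("scene"); cv2.imwrite("pics/s3.png",cv2.resize(p[130:330,200:440,::-1],None,fx=3,fy=3))
E
```

```text
tcp_pos: [0.504, 0.0131, 0.0448]
eef_rot: [-179.8, 2.1, -74.7]
contact_force: [-0.4, 2.2, -0.6]
tcp_pos: [0.5102, -0.0119, 0.0454]
eef_rot: [-178.7, 1.8, -57.9]
contact_force: [0.0, 1.8, -1.5]
```

View pics/s3.png

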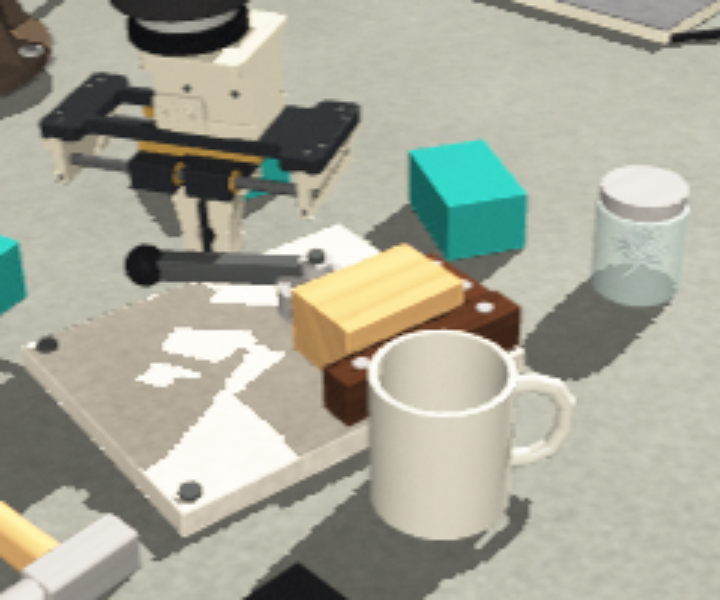

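The lever is following: the handle runs from crop (310,268) to (145,265), and the block is undisturbed. I continue the arc.

```bash
for i in 1 2; do python3 -m inch '[{"x":0.22,"y":0.03,"z":0.1,"yaw":-1},{"x":0.22,"y":0.03,"z":0.08,"yaw":-1},{"x":0.22,"y":0.03,"z":0.05,"yaw":-1},{"x":0.22,"y":0.03,"z":0.05,"yaw":-1}]'| grep -E "tcp|rot|force"; done
```

```text
tcp_pos: [0.523, -0.0335, 0.0426]
eef_rot: [-177.9, 1.2, -41.5]
contact_force: [-2.5, 3.7, 0.6]
tcp_pos: [0.5302, -0.0484, 0.0374]
eef_rot: [-177.7, 1.4, -25.4]
contact_force: [-16.1, 14.7, 9.6]
```

```bash
python3 -m inch '[{"x":0.35,"y":0,"z":0,"yaw":-0.5},{"x":0.35,"y":0,"z":0,"yaw":-0.5}]'| grep -E "tcp|rot|force";  python3 -m inch '[{"x":0.35,"y":0,"z":0,"yaw":-0.8},{"x":0.35,"y":0,"z":0,"yaw":-0.8}]'| grep -E "tcp|rot|force"
```

```text
tcp_pos: [0.5362, -0.054, 0.0366]
eef_rot: [-177.8, 2.2, -21.4]
contact_force: [-15.1, 14.4, 6.1]
tcp_pos: [0.5413, -0.0583, 0.0356]
eef_rot: [-177.6, 3.1, -15.1]
contact_force: [-17.6, 12.8, 10.6]
```

```bash
python3 -m inch '[{"x":0.35,"y":-0.2,"z":-0.05,"yaw":-0.6},{"x":0.35,"y":-0.2,"z":-0.05,"yaw":-0.6}]'| grep -E "tcp|rot|force";  python3 -m inch '[{"x":0.35,"y":-0.15,"z":-0.05,"yaw":-0.8},{"x":0.35,"y":-0.15,"z":-0.05,"yaw":-0.8}]'| grep -E "tcp|rot|force"
python3 - <<'E'
from h import *
p,d=r.capture("scene"); cv2.imwrite("pics/s4.png",cv2.resize(p[130:330,200:440,::-1],None,fx=3,fy=3))
E
```

```text
tcp_pos: [0.5428, -0.0574, 0.0358]
eef_rot: [-177.9, 4.8, -10.4]
contact_force: [-21.4, -9.5, 6.6]
tcp_pos: [0.5442, -0.0583, 0.0358]
eef_rot: [-177.7, 6.3, -4.2]
contact_force: [-17.5, -9.6, 6.0]
```

View pics/s4.png

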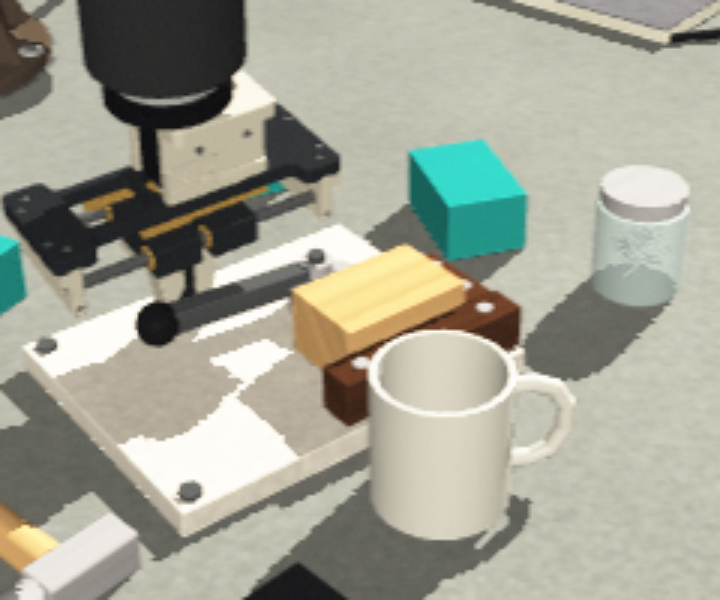

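The handle now runs from crop (315,258) to the ball at (157,323), nearly parallel to the jig's y axis. I'll measure its angle numerically.

```bash
cat >> h.py <<'E'
def lever(n="scene"):
    p,d=r.capture(n);X=pts(n,d);h,z,roi=masks(p,X)
    pv=np.array([.5758,.0237]);q=X[...,:2]-pv;rr=np.hypot(q[...,0],q[...,1])
    m=roi&(h[...,2]<45)&(z>.022)&(z<.068)&(rr>.085)&(rr<.14)
    k,l,s,ce=cv2.connectedComponentsWithStats(m.astype(np.uint8))
    j=1+np.argmax(s[1:,4]);u,v=ce[j]
    b=ray(n,u,v,.041)-pv
    print("ball",s[j],b,"r",np.hypot(*b),"lever rad",(np.arctan2(b[1],b[0])+np.radians(1.4)-np.radians(160))%(2*np.pi))
    B=block(p,X)&(z>.057);print("block",B.sum(),X[B].mean(0),rect(n,B,.063))
E
python3 - <<'E'
from h import *
lever();print(r.get_state()["time_s"],r.get_state()["joint_torque"].round(1))
E
```

```text
ball [246 231  14  14 154] [-0.01346964 -0.11174745] r 0.11255631819821028 lever rad 1.8243390705508897
block 982 [0.64550353 0.01878688 0.06260983] ((645.321044921875, 19.40068244934082), (94.24652862548828, 67.12415313720703), 88.35997772216797)
9.5333 [  5.5 -53.   32.    5.3   6.1   1.2]
```

```bash
python3 -m inch '[{"x":0.6,"y":0,"z":-0.1,"yaw":0},{"x":0.6,"y":0,"z":-0.1,"yaw":0},{"x":0.6,"y":0,"z":-0.1,"yaw":0}]'| grep -E "tcp|rot|force"
python3 - <<'E'
from h import *
lever()
E
```

```text
tcp_pos: [0.5528, -0.0605, 0.0357]
eef_rot: [-177.7, 10.2, -4.9]
contact_force: [-47.7, 23.4, 39.0]
ball [249 234  14  14 158] [-0.00275633 -0.11254857] r 0.11258231430090629 lever rad 1.9198115626512413
block 986 [0.64551331 0.01896117 0.06248281] ((646.2410278320312, 19.560768127441406), (94.30459594726562, 68.35423278808594), 88.79523468017578)
```

The lever measures 1.92 rad, which is the hard end. I back off and retreat up.

```bash
python3 -m inch '[{"x":0.1,"y":0,"z":0,"yaw":0},{"x":0.1,"y":0,"z":0,"yaw":0},{"x":-0.5,"y":0,"z":0,"yaw":0},{"x":-0.5,"y":0,"z":0,"yaw":0},{"x":-0.5,"y":0,"z":0,"yaw":0}]'| grep -E "tcp|rot|force"
python3 -m inch '[{"x":-0.5,"y":0,"z":-0.5,"yaw":0},{"x":0,"y":0,"z":-1,"yaw":0},{"x":0,"y":0,"z":-1,"yaw":0},{"x":0,"y":0,"z":-1,"yaw":0},{"x":0,"y":0,"z":-1,"yaw":0}]'| grep -E "time|tcp|rot|force"
python3 - <<'E'
from h import *
lever();p,d=r.capture("top"); lever("top");cv2.imwrite("pics/t5.png",cv2.resize(p[150:290,260:430,::-1],None,fx=4,fy=4))
E
```

```text
tcp_pos: [0.5157, -0.0593, 0.0454]
eef_rot: [-177.8, 10.9, -5.4]
contact_force: [0.0, -0.1, -0.6]
time_s: 10.67
tcp_pos: [0.5175, -0.0668, 0.162]
eef_rot: [-177.9, 11.1, -5.9]
contact_force: [0.7, 0.0, -0.9]
ball [249 234  14  14 145] [-0.00248406 -0.11313977] r 0.11316703270962365 lever rad 1.9223446268588331
block 983 [0.64533677 0.01881688 0.06260943] ((645.31591796875, 19.40102195739746), (94.24616241455078, 67.11386108398438), 88.35997772216797)Traceback (most recent call last):
  File "<stdin>", line 2, in <module>
  File "h.py", line 28, in lever
    j=1+np.argmax(s[1:,4]);u,v=ce[j]
        ~~~~~~~~~^^^^^^^^^
    return _wrapfunc(a, 'argmax', axis=axis, out=out, **kwds)
    return bound(*args, **kwds)
ValueError: attempt to get argmax of an empty sequence
```

```bash
for i in 1 2; do python3 -m inch '[{"x":0,"y":1,"z":-0.3,"yaw":0},{"x":0,"y":1,"z":-0.3,"yaw":0},{"x":0,"y":1,"z":-0.3,"yaw":0},{"x":0,"y":1,"z":-0.3,"yaw":0},{"x":0,"y":1,"z":-0.3,"yaw":0}]'| grep -E "time|tcp|force"; done
python3 - <<'E'
from h import *
p,d=r.capture("top");cv2.imwrite("pics/t5.png",cv2.resize(p[150:290,260:430,::-1],None,fx=4,fy=4)); lever("scene"); lever("top")
E
```

```text
time_s: 11.23
tcp_pos: [0.5096, -0.1938, 0.1942]
contact_force: [1.0, 0.3, 0.2]
time_s: 11.65
tcp_pos: [0.4985, -0.3263, 0.2249]
contact_force: [0.6, 0.3, 0.5]
ball [249 234  14  14 145] [-0.00245376 -0.11327767] r 0.11330424047977884 lever rad 1.922638728300484
block 995 [0.64534622 0.01868355 0.06256357] ((645.3079223632812, 19.122936248779297), (94.80256652832031, 67.11386108398438), 88.35997772216797)
ball [365 218  10  11  88] [-0.00273852 -0.11492785] r 0.11496047617534057 lever rad 1.920473127741202
block 1003 [0.64272801 0.02104261 0.06279372] ((642.5436401367188, 21.12270164489746), (88.09656524658203, 58.285282135009766), 89.02983093261719)
```

View pics/t5.png

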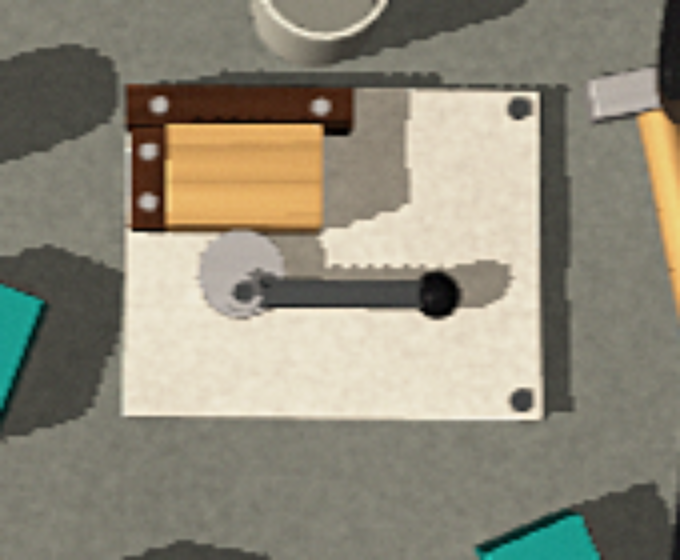

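The block sits in the corner at crop (244,175), touching the stop and fence with no visible gap. The lever lies along jig -y, with the cam against the block.

```bash
python3 -c "
from plant import r
print(r.close_job())"
```

```text
the job is handed in; nothing more can be done
None
```

The job is done and handed in; no verdict came back. With the shut fingertips I pushed the wooden block about 58 mm to the end stop, where the force rose to 36 N with the lever still open. I then swung the cam lever round to its hard end and moved the arm clear.

**Last checks before handing in**
- **Lever:** 1.92 rad in both views, unchanged after the fingers left it.
- **Block:** the top view puts its centre at about jig x = 30, y = 44 mm, square to the jig within about 0.01 rad. Its top is at 62.8 mm, so it lies flat. No gap to the stop or fence is visible.
- **Contact:** the arm is clear and reads about 1 N or less, and I saw no movement of the jar, mug or hammer. I judged those three by eye only.

**Disagreements and surprises**
- **Camera offset:** the scene camera reads the block about 2–3 mm differently from the top one. I put that down to calibration and to block side faces caught in its mask.
- **Lever force:** the last push peaked at roughly 66 N at the wrist and tilted the tool about 10°, well above the "few newtons" described but under the 120 N limit. During the swing the fingertip had crept outward, probably against the handle's ball.

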